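# Overhang a flat bar on the bench ledge for filing

### The job

The end of the flat bar on the bench ledge is to be filed. Using fingertip pushes only, without lifting or tipping the bar, slide it along the ledge until its left-hand end sticks out about 40 mm (a centimetre more or less is fine) past the left-hand end of the ledge, and leave it lying flat with its long side flush against the fence. Leave the block, tube, bolt and nut around the ledge where they are.

Things in the scene. Friction and masses are not known exactly. Their poses are not given: they have to be found in the camera images.
- ledge: Fixed bench ledge: flat grey steel top 120 mm deep (x) by 380 mm long (y), 45 mm above the table, on two dark feet; a dark straight fence 18 mm above the top runs along its whole far side. Origin: centre of its footprint, at table height. Own x points away from the robot, square to the fence (inner face x = +0.046, front edge x = -0.060); y along the ledge to its left-hand end (ends at y = +0.190 and -0.190); z up, top at 0.045.
- ledge_end (a point): Point on the ledge's top (z = 0.045) at its left-hand end, seen from the robot, at the foot of the fence's inner face: (0.046, 0.190, 0.045) in the ledge's frame. Axes as the ledge's. The ledge is placed anew each time and is turned by up to 0.2 rad.
- bar: Dark flat steel bar, loose, 40 mm wide (its x) by 240 mm long (its y) by 8 mm thick, 0.4 to 0.8 kg, lying flat and wholly on the ledge, a little off the fence and a little askew. Origin: centre of its underside. Own y points to its left-hand (leading) end, own x to its fence side. Sliding takes 3 to 7 N, briefly up to 12 N when struck.
- bar_front_corner (a point): Corner of the bar at its left-hand (leading) end on the fence side, half-way up its thickness: 20 mm (x), 120 mm (y), 4 mm (z) from the bar's origin. Axes as the bar's.
- bar_rear_corner (a point): Corner of the bar at its right-hand (rear) end on the fence side, half-way up its thickness: 20 mm (x), -120 mm (y), 4 mm (z) from the bar's origin. Axes as the bar's.
- block: Bystander, to be left where it is: ground steel block, 40 x 50 x 40 mm tall, on the table beyond the left end of the ledge. Origin: centre of its underside.
- tube: Bystander, to be left where it is: short offcut of square steel tube, 50 x 75 x 50 mm tall, on the table behind the ledge. Origin: centre of its underside.
- bolt: Bystander, to be left where it is: hexagon bolt lying on the table in front of the ledge, 80 mm long, 26 mm high. Origin: centre of its underside.
- nut: Bystander, to be left where it is: hexagon nut lying on the table in front of the ledge, 33 x 29 x 14 mm. Origin: centre of its underside.
Mind the look-alikes: they are no part of the job. Of the things like the bar, leave any that is turquoise; of the rest the larger one is meant.

How it is judged:
By the outcome, as a careful person would: the job done as asked, in the order asked, and still so for the second after the job is handed in, with the robot touching nothing.
It also fails if it takes over 51 s, if anything falls off the work surface, if the arm or the gripper's body presses on something with over 40 N, if the wrist force passes 120 N, or if a joint passes its speed limit or range.

### The arm

A 6-joint arm with a two-finger parallel gripper is mounted at the origin on a cart in front of the work surface, level with it; the furniture and walls round the work are solid. World frame = base frame: x ahead of the robot, y to its left, z up, the work surface at z = 0. Lengths are in m, angles in degrees, forces in N, time in s.
With the tool pointing down it reaches from about 0.375 to 0.925 m from the base axis. Payload 5.7 kg.
Tool frame: the origin (TCP) lies midway between the tips of the shut fingers; the grasp point (between the pads) lies 19 mm behind it (ctrl.grasp_offset is the distance from the TCP to the grasp point, in m); z points along the fingers, y is the direction in which the jaws open and shut (so a half turn about z gives the same grasp; the last joint's range is limited). The gripper opens to 88 mm and grips with 3 to 60 N. Pads are 20 mm wide; open, the fingers measure 115 mm over their backs; the gripper's body (75 mm by 178 mm) begins 61 mm behind the grasp point.
Start: joints at [57.118, 20.558, 86.54, -0, 72.909, -6.595], TCP at [0.266, 0.538, 0.223] pointing down, gripper open.
Joint ranges: [-170.27, 170.27], [-57.76, 135], [12.27, 136.19], [-55.21, 235.2], [11.17, 155.16], [-170.74, 170.74]. Speed limits (degrees/s): [136.94, 136.94, 180, 180, 180, 180].

### API

Orientations are given as a 3x3 rotation matrix whose columns are the frame's x, y, z axes.
In Python, from workcell import ctrl gives the robot as it stands. Calls block until the motion is done:
- ctrl.goto(position, orientation): joint-space move of the TCP to a pose.
- ctrl.servo_line(position, feed=0.15, ori=None, guard=None): straight line of the TCP; ori=None keeps the orientation; feed is the mean speed in m/s. With guard (N) it stops when the force on the tool has changed by that much, and returns True; else False.
- ctrl.move_j(angles): joint-space move.
- ctrl.move_gripper(opening, squeeze=None): finger opening in m; squeeze is the grip in N (None keeps the last); returns when the fingers have stopped.
- ctrl.wait(seconds).
- ctrl.solve_ik(position, orientation): joint angles nearest the present ones, or None.
- ctrl.snapshot(name): name is "scene" or "top" or "wrist"; returns a dict with "pixels" (384x512x3 uint8, red, green, blue), "fov_y" (degrees; the focal length in pixels is half the picture's height over the tangent of half this angle, whatever the lens; pixels are square), "cx", "cy" (the principal point, pixels), "dist" ([k1, k2, p1, p2, k3] as OpenCV has them; the pictures are not rectified), "rvec" (rotation vector, rad) and "tvec" (3), from world to camera coordinates, as OpenCV has them. Camera axes: x right, y down, z forward; pixel columns grow to the right and rows downward; lengths in m; the calibration is good to about 2 mm. A picture is of the moment at which its call begins. There is no depth.
A pose or a line that the arm cannot do raises ctrl.IKError and nothing moves.
- ctrl.job_done(): hands the job in, once; it reports no verdict.
Readings, each from a call of its own:
- ctrl.read_time(): time.
- ctrl.read_joint_positions(): joint angles.
- ctrl.read_joint_vel(): joint speeds.
- ctrl.read_tau(): joint torques, N m.
- ctrl.read_eef_pos(): TCP position.
- ctrl.read_tool_rot(): TCP orientation.
- ctrl.read_force(): force on the tool from outside, world axes, zero at the start.
- ctrl.read_wrist_torque(): the same for the moment, N m.
- ctrl.read_opening(): finger opening in m.
Only numpy, scipy, OpenCV 4.12 (cv2) and the standard library are available. Lean on these libraries where they do the work, as an engineer would, in place of code of your own. Each camera call takes 0.05 s, during which the arm holds its last target.

## Working session

There is one attempt and no reset: what is moved stays moved. The work goes in short steps, each a Python script; the robot and the scene stay as the last script left them, time stands still between calls to the robot, and variables do not carry over. Pictures are saved under pics/ and viewed, and the job is handed in when it is done.

```bash
mkdir -p pics; ls
python3 - <<'E'
from workcell import ctrl
import cv2,pickle
print(ctrl.read_time())
for n in("scene","top","wrist"):
    s=ctrl.snapshot(n); pickle.dump(s,open(f"pics/{n}0.pkl","wb"))
    cv2.imwrite(f"pics/{n}0.png",s["pixels"][:,:,::-1])
    print(n,s["fov_y"],s["cx"],s["cy"],s["dist"],s["rvec"],s["tvec"])
E
```

```text
pics
0.0
scene 47.75975194354511 255.42367870514616 189.79555685426885 [-0.13777322  0.          0.          0.          0.        ] [ 2.04664922 -0.77115076  0.42920653] [-0.4069216   0.28339222  1.11023753]
top 53.27036098989935 251.1839300863992 188.12326495222155 [-0.05789407  0.          0.          0.          0.        ] [ 2.17593885 -2.19794621  0.03518911] [0.04642583 0.56950222 1.00038049]
wrist 59.99499704979423 253.48410126103832 190.43755952523318 [-0.05507415  0.          0.          0.          0.        ] [-2.46596834 -1.53256514 -0.20599149] [-0.59974725 -0.03322679  0.39102815]
```

View pics/scene0.png

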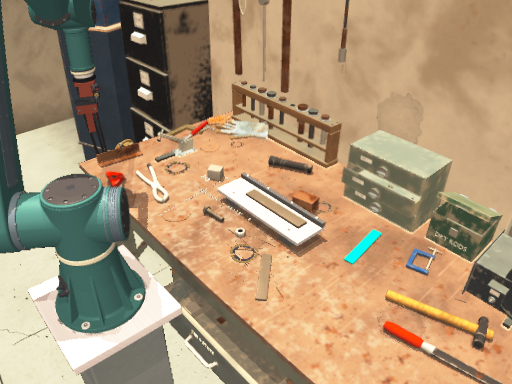

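View pics/top0.png

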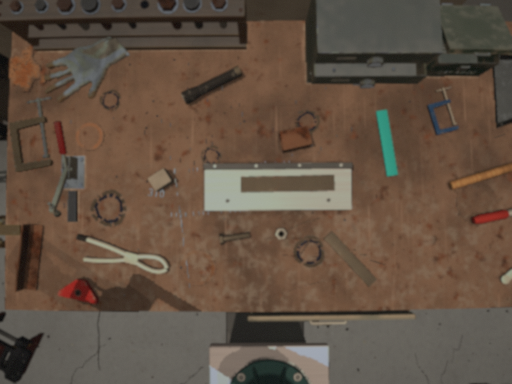

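View pics/wrist0.png

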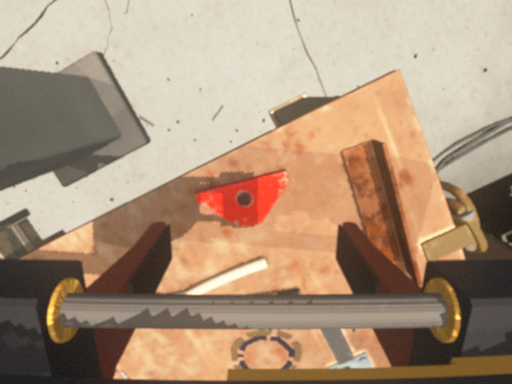

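The ledge is at about (278,188) in the top view. There are three bar-like things:
- the dark bar on the ledge, at (287,184)
- a turquoise strip at (388,143), which is excluded by colour
- a small grey-brown strip at (350,259), lying on the table

The bar on the ledge fits. I'll confirm that in an enlarged crop.

```bash
cat > h.py <<'E'
import cv2,pickle,numpy as np
def cam(s):
    f=192/np.tan(np.radians(s["fov_y"]/2)); K=np.array([[f,0,s["cx"]],[0,f,s["cy"]],[0,0,1.]])
    return K,np.array(s["dist"],float),np.array(s["rvec"],float),np.array(s["tvec"],float)
def unproj(s,uv,z):
    K,d,r,t=cam(s); R=cv2.Rodrigues(r)[0]
    p=cv2.undistortPoints(np.array(uv,float).reshape(-1,1,2),K,d)[:,0]
    D=np.c_[p,np.ones(len(p))]@R; C=-R.T@t
    return C+D*((z-C[2])/D[:,2])[:,None]
def proj(s,P):
    K,d,r,t=cam(s); return cv2.projectPoints(np.array(P,float).reshape(-1,3),r,t,K,d)[0][:,0]
E
python3 - <<'E'
import cv2
from h import *
a=cv2.imread("pics/top0.png")
c=a[150:280,190:390]; cv2.imwrite("pics/topc.png",cv2.resize(c,None,fx=4,fy=4,interpolation=cv2.INTER_CUBIC))
a=cv2.imread("pics/scene0.png")
c=a[165:255,200:340]; cv2.imwrite("pics/scenec.png",cv2.resize(c,None,fx=5,fy=5,interpolation=cv2.INTER_CUBIC))
E
```

```text
(no output)
```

View pics/topc.png

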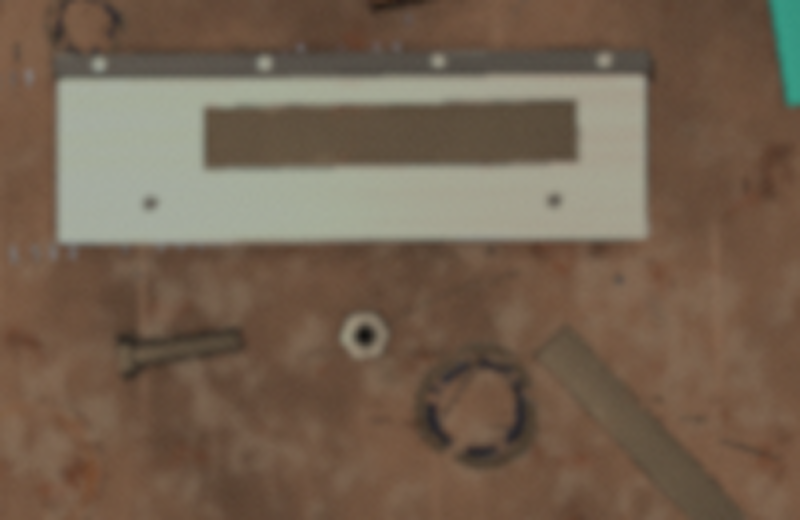

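View pics/scenec.png

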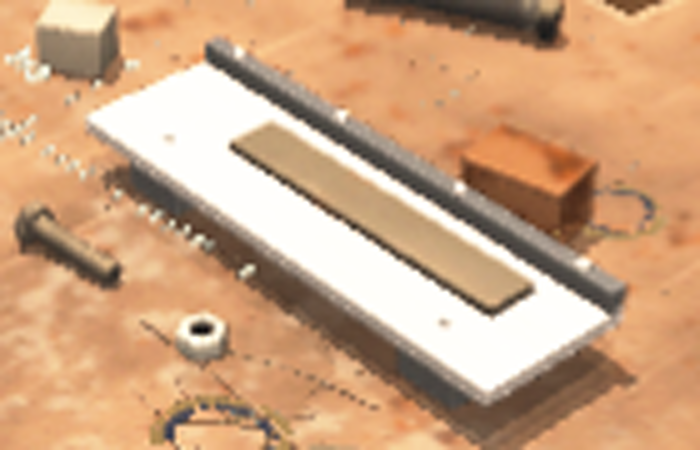

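The crop confirms that the bar on the ledge, corners roughly at crop (205,108)-(578,160), is the larger one and isn't turquoise. Next I'll measure it.

```bash
cat > meas.py <<'E'
import cv2,numpy as np
from h import *
def subpix_rect(mask_contour_pts,s,z):
    P=unproj(s,mask_contour_pts,z)[:,:2].astype(np.float32)
    return P,cv2.minAreaRect(P)
def corners_from_crop(c,fx,x0,y0): 
    c=np.array(c,float); return (c+.5)/fx-.5+[x0,y0]
E
python3 - <<'E'
from meas import *
s=pickle.load(open("pics/top0.pkl","rb"))
L=corners_from_crop([(58,242),(648,240),(56,77),(648,73)],4,190,150)
P=unproj(s,L,.045);print("ledge FL FR BL BR\n",P.round(4))
print(np.linalg.norm(P[0]-P[1]),np.linalg.norm(P[2]-P[3]),np.linalg.norm(P[0]-P[2]),np.linalg.norm(P[1]-P[3]))
B=unproj(s,corners_from_crop([(205,108),(577,101),(578,160),(205,168)],4,190,150),.053)
print("bar FLf RRf RRn FLn\n",B.round(4)); print([np.linalg.norm(B[i]-B[(i+1)%4]).round(4) for i in range(4)])
s2=pickle.load(open("pics/scene0.pkl","rb"))
L=corners_from_crop([(88,120),(490,398),(207,66),(612,320)],5,200,165)
print("scene",unproj(s2,L,.045).round(4))
B2=unproj(s2,corners_from_crop([(274,122),(534,288),(490,305),(231,146)],5,200,165),.053);print(B2.round(4))
# bystanders
print("block",unproj(s,[(161,180)],.04).round(3),"tube",unproj(s,[(296,139)],.05).round(3))
print(unproj(s,corners_from_crop([(126,352),(242,338),(364,335)],4,190,150),.02).round(3))
E
```

```text
ledge FL FR BL BR
 [[ 0.513   0.1618  0.045 ]
 [ 0.5105 -0.2168  0.045 ]
 [ 0.6196  0.1628  0.045 ]
 [ 0.6179 -0.2193  0.045 ]]
0.37868224126481304 0.38205333996435004 0.10659251239379937 0.1074618153211066
bar FLf RRf RRn FLn
 [[ 0.5977  0.0661  0.053 ]
 [ 0.5996 -0.1715  0.053 ]
 [ 0.562  -0.1713  0.053 ]
 [ 0.5593  0.0664  0.053 ]]
[np.float64(0.2376), np.float64(0.0377), np.float64(0.2377), np.float64(0.0384)]
scene [[ 0.5109  0.158   0.045 ]
 [ 0.5088 -0.2206  0.045 ]
 [ 0.6167  0.1585  0.045 ]
 [ 0.6157 -0.2194  0.045 ]]
[[ 0.5969  0.065   0.053 ]
 [ 0.5952 -0.1737  0.053 ]
 [ 0.5631 -0.1677  0.053 ]
 [ 0.5563  0.0619  0.053 ]]
block [[0.592 0.275 0.04 ]] tube [[ 0.694 -0.077  0.05 ]]
[[ 0.44   0.121  0.02 ]
 [ 0.449  0.045  0.02 ]
 [ 0.45  -0.035  0.02 ]]
```

```bash
cat > r.py <<'E'
from workcell import ctrl
import numpy as np,cv2,pickle
from h import *
Rx=np.array([[0,1,0],[1,0,0],[0,0,-1.]])   # tool y along world +x
Rm=np.array([[0,-1,0],[-1,0,0],[0,0,-1.]])
def R():
    best=None
    for M in (Rx,Rm):
        q=ctrl.solve_ik([0.53,-0.055,0.12],M)
        if q is None: continue
        d=abs(np.array(q)-ctrl.read_joint_positions()).max()
        if best is None or d<best[0]: best=(d,M)
    return best[1]
def snap(tag):
    for n in("scene","top"):
        s=ctrl.snapshot(n); pickle.dump(s,open(f"pics/{n}{tag}.pkl","wb"))
        a=s["pixels"][:,:,::-1]
        c=a[150:280,140:340] if n=="top" else a[165:255,200:340]
        cv2.imwrite(f"pics/{n}{tag}.png",cv2.resize(c,None,fx=4,fy=4,interpolation=cv2.INTER_CUBIC))
def st(m): print(m,round(ctrl.read_time(),2),np.round(ctrl.read_eef_pos(),4),np.round(ctrl.read_force(),1))
E
python3 - <<'E'
from r import *
M=R(); print(M, ctrl.read_tool_rot().round(2) if hasattr(ctrl.read_tool_rot(),'round') else ctrl.read_tool_rot())
ctrl.move_gripper(0.0)
ctrl.goto([0.53,-0.055,0.12],M); st("above")
ctrl.servo_line([0.53,-0.055,0.0485],feed=0.1); st("down")
print(ctrl.servo_line([0.575,-0.055,0.0485],feed=0.02,guard=14)); st("pushed")
snap("1")
E
```

```text
[[ 0.  1.  0.]
 [ 1.  0.  0.]
 [ 0.  0. -1.]] [[-0.9   0.44 -0.  ]
 [ 0.44  0.9  -0.  ]
 [ 0.   -0.   -1.  ]]
above 3.83 [ 0.5302 -0.0543  0.1201] [0.2 0.1 0.6]
down 4.7 [ 0.5304 -0.055   0.0488] [-1.   0.2  0.2]
True
pushed 6.58 [ 0.5684 -0.0548  0.0478] [-0.5 -0.  -0.8]
```

View pics/scene1.png

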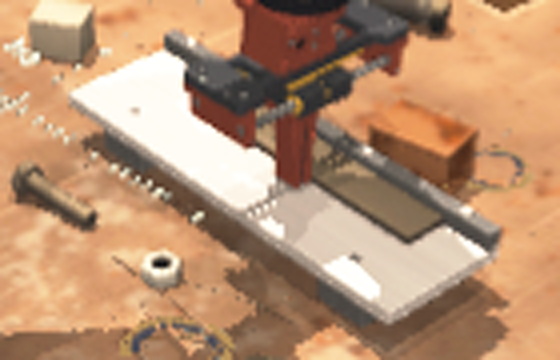

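View pics/top1.png

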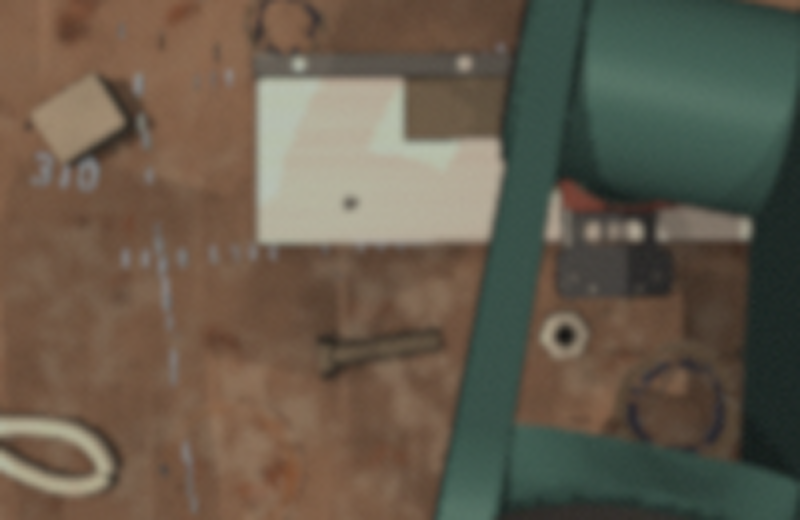

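The bar now looks flush with the fence: its fence side is at crop row ~77, at the foot of the fence. Next I'll push from the rear end along the ledge.

Run:
```python
from r import *
ctrl.servo_line([0.545,-0.055,0.0485],feed=0.1)
ctrl.servo_line([0.545,-0.055,0.085],feed=0.12)
ctrl.servo_line([0.590,-0.206,0.085],feed=0.15)
ctrl.servo_line([0.590,-0.206,0.0485],feed=0.1); st("down")
print(ctrl.servo_line([0.5907,-0.066,0.0485],feed=0.03,guard=25)); st("pushed")
snap("2")
```

```text
down 9.22 [ 0.5898 -0.2056  0.0483] [ 0.2 -0.2 -0.2]
False
pushed 14.03 [ 0.5904 -0.0659  0.0485] [-2.9 -5.2  1.4]
```

View pics/top2.png

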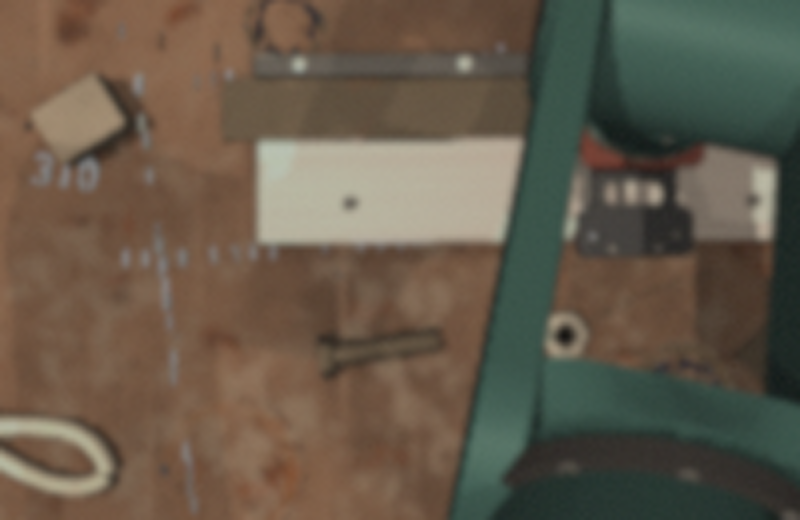

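View pics/scene2.png

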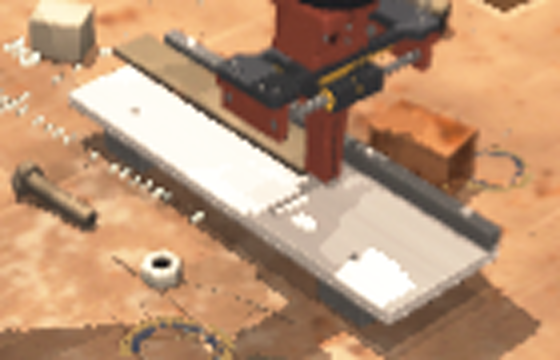

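Run:
```python
from meas import *
s=pickle.load(open("pics/top2.pkl","rb"))
a=s["pixels"].astype(float).mean(2)
f=lambda c:corners_from_crop(c,4,140,150)
B=unproj(s,f([(221.5,80),(221.5,139)]),.053);L=unproj(s,f([(257,242),(257,140)]),.045)
print(B.round(4),L.round(4))
```

```text
[[0.6171 0.1839 0.053 ]
 [0.5791 0.1839 0.053 ]] [[0.513  0.1625 0.045 ]
 [0.5787 0.1622 0.045 ]]
```

The overhang is about 21.5 mm, so I'll push 18.5 mm more and then press the long side flush.

Run:
```python
from r import *
print(ctrl.servo_line([0.5909,-0.0475,0.0485],feed=0.02,guard=25)); st("pushed")
ctrl.servo_line([0.5905,-0.062,0.0485],feed=0.1)
ctrl.servo_line([0.5905,-0.062,0.085],feed=0.12)
ctrl.servo_line([0.545,0.07,0.085],feed=0.15)
ctrl.servo_line([0.545,0.07,0.0485],feed=0.1); st("down")
print(ctrl.servo_line([0.577,0.07,0.0485],feed=0.02,guard=14)); st("side")
ctrl.servo_line([0.55,0.07,0.0485],feed=0.1)
ctrl.servo_line([0.55,0.07,0.12],feed=0.15)
ctrl.goto([0.42,-0.32,0.25],ctrl.read_tool_rot()); st("away")
snap("3")
```

```text
False
pushed 15.21 [ 0.5906 -0.0472  0.0485] [-2.9 -4.2  1.5]
down 17.56 [0.545  0.0696 0.0483] [-0.6  0.2  0.6]
True
side 18.86 [0.5686 0.0701 0.0475] [ 0.8 -0.8  0.5]
away 21.4 [ 0.4203 -0.319   0.2494] [-1.   0.3  0. ]
```

View pics/top3.png

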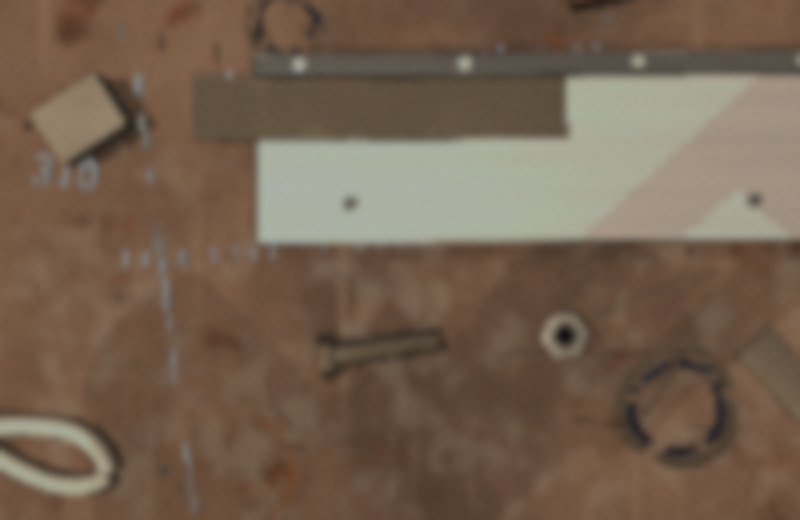

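View pics/scene3.png

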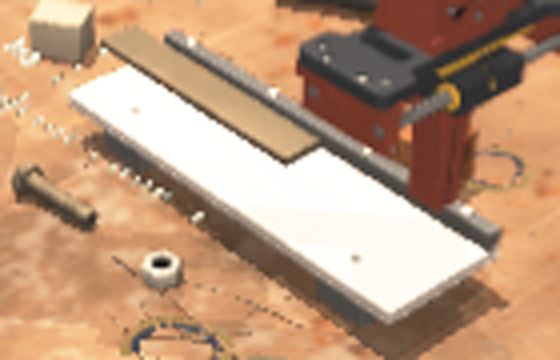

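Flush to the eye, with the bar's left end at crop u≈193 and the ledge end at 257. I'll check the end position and the angle with sub-pixel edge fits.

Run:
```python
from meas import *
s=pickle.load(open("pics/top3.pkl","rb"))
g=s["pixels"].astype(float); b=g[:,:,2]-0*g[:,:,0]  # blue: white plate vs brown
def edge(cols,r0,r1,sign):
    out=[]
    for c in cols:
        d=sign*np.diff(b[r0:r1,c]); d=np.clip(d,0,None); out.append((c,(d*np.arange(r0,r1-1)).sum()/d.sum()+.5))
    return np.array(out)
def rep(n,e,z):
    P=unproj(s,e,z); k=np.polyfit(P[:,1],P[:,0],1); res=np.std(P[:,0]-np.polyval(k,P[:,1]))
    print(n,"slope deg %.3f"%np.degrees(np.arctan(k[0])),"x@y=.1 %.4f"%np.polyval(k,.1),"x@-.03 %.4f"%np.polyval(k,-.03),"res %.4f"%res); return k
rep("barnear",edge(range(208,279),181,189,1),.053)
rep("ledgefront",edge(range(208,345),207,215,-1),.045)
rep("fencefoot",edge(range(285,345),165,173,1),.045)
f=lambda c:corners_from_crop(c,4,140,150)
print(unproj(s,f([(193,78),(193,137),(566,80),(567,134)]),.053).round(4))
s0=pickle.load(open("pics/top0.pkl","rb"))
d=abs(s["pixels"].astype(int)-s0["pixels"]).max(2)
for n,(u,v) in dict(block=(161,180),tube=(296,139),bolt=(235,238),nut=(281,234)).items(): print(n,d[v-14:v+14,u-18:u+18].max(),d[v-14:v+14,u-18:u+18].mean())
```

```text
barnear slope deg -0.071 x@y=.1 0.5777 x@-.03 0.5778 res 0.0005
ledgefront slope deg -0.010 x@y=.1 0.5117 x@-.03 0.5118 res 0.0005
fencefoot slope deg 0.221 x@y=.1 0.6181 x@-.03 0.6176 res 0.0005
[[ 0.6186  0.2023  0.053 ]
 [ 0.5806  0.2023  0.053 ]
 [ 0.6145 -0.037   0.053 ]
 [ 0.58   -0.0371  0.053 ]]
block 6 3.2172619047619047
tube 6 2.7192460317460316
bolt 12 4.761904761904762
nut 17 7.433531746031746
```

Run:
```python
from r import *
ctrl.job_done(); st("done")
```

```text
the job is handed in; nothing more can be done
the job is handed in; nothing more can be done
```

The bar now sticks out about 40 mm past the left-hand end of the ledge and lies flush against the fence. I handed the job in at about 21.5 s. With the fingers shut, I pushed it square to the fence, slid it along from its rear end in two pushes, and pressed its side once more to seat it.

The last checks in the top image, with the arm clear of everything:

| Check | Result |
|---|---|
| Overhang | bar end at y = 0.202, ledge end at y = 0.162: about 40 mm |
| Gap to the fence | fence side of the bar at x ≈ 0.6177, fence face at 0.6178: about 0.1 mm, within the 2 mm calibration accuracy |
| Angle to the fence | about 0.06° against the ledge's front edge |
| Block, tube, bolt and nut | no sign of movement; only small brightness differences between the before and after pictures |

- **Disagreement:** the fence-foot edge, fitted over a shorter stretch, gave about 0.3° instead of 0.06°. I put that down to measurement noise, because the gap to the fence and the last push both indicate flush.
- **Force readings:** both sideways pushes stopped at the 14 N guard against the fence. The 25 N guard never tripped during the pushes along the ledge.

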